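Register a well plate and hold the shutter open at the mark

TASK

Get the plate ready and expose it to the light: on the illuminator, first push the black well plate square and flush into the corner of its two metal fences, while the spring-return shutter slide is still shut. Then pull the slide out by its upright black lip until its red pointer lines up with the white line of the red index clip on the scale, never going a whole centimetre past it (that would light the next row of wells), and finish still holding the slide there, for it springs shut when let go. The plate must stay flush, and leave the timer, the petri dish and the brown vial where they are.

Things in the scene. Friction and masses are not known exactly. Their poses are not given: they have to be found in the camera images.
- illuminator: Fixed light box, housing 140 (x) by 184 (y) mm, flat deck 40 mm above the table with a window. Origin: centre of the housing's underside; own x points away from the slide's lip, y left, z up. In front (own x -70 to -178, y -108 to +46 mm) is a bed 13 mm high on which the slide runs, the scale along its right side.
- fence_corner (a point): Inner corner of the two aluminium fences, at deck height (own x +62, y -84, z +40 mm of the illuminator; same axes). The fences are 8 mm thick, 10 mm high: the far one runs along the deck's whole far edge, the right one along its right edge; the near and left sides of the deck are open.
- plate: Loose black 24-well plate with coloured discs, 85.5 (x) by 127.8 (y) by 20 mm high, about 0.1 kg, lying askew on the deck 1 to 4 cm from the fences; slides easily when pushed low on its sides. Origin: centre of its underside. Home: axes parallel to the illuminator's, +x long side against the far fence, -y short side against the right fence.
- plate_corner (a point): The far right bottom corner of the plate (own x +42.75, y -63.9, z 0 mm); when the plate is home it coincides with fence_corner.
- shutter: Shutter slide: dark steel sheet 124 mm wide, top 16.5 mm above the table, that comes out of the housing's front straight along the illuminator's -x, at most 68 mm; a spring pulls it back in (3 N at the start, 8 N at 60 mm out). The black lip stands on its front end. Origin: that of the illuminator when shut, moving with the slide; same axes.
- lip_top (a point): Middle of the top edge of the slide's lip, 40 mm above the table: an upright bar 12 mm thick (x), 60 mm wide (y), free from 18.5 to 40 mm above the table. When shut it is at own x -110, y -20 mm of the illuminator, 34 mm clear of the housing: grip it from above, a finger on either side of its thickness, or hook it from behind.
- pointer_tip (a point): Right-hand end of the red pointer line on the slide, 18 mm above the table, level with the middle of the lip's thickness and 70 mm to the right of the lip's middle; it moves along the scale.
- index: Red index clip fixed on the scale right of the slide, 16 (x) by 13 (y) by 12 mm high, with a white line across its middle. Origin: on that line, at the clip's left face, 15 mm above the table; axes as the illuminator's. At the mark, pointer_tip has the same own x as this origin; that is 22 to 54 mm out from shut.
- timer: Small pale bench timer lying on its back, 66 by 60 by 20 mm; bystander. Origin: centre of its underside.
- petri_dish: Clear petri dish with lid, 62 mm across, 13 mm high; bystander. Origin: centre of its underside.
- vial_amber: Brown vial with a black cap, 27 mm across, 60 mm high; bystander. Origin: centre of its underside.

How it is judged:
On the way, in this order (a step that is already met when the one before it is completed fails the run):
1. the plate lies square and flush in the fence corner while the slide is still shut (x of plate_corner in the frame of fence_corner between -0.0025 and 0.0025 m and y of plate_corner in the frame of fence_corner between -0.0025 and 0.0025 m and z of plate_corner in the frame of fence_corner between -0.003 and 0.003 m and angle between the x axis of plate and the x axis of illuminator, either way round below 0.025 rad and x of lip_top in the frame of illuminator above -0.118 m), for 0.2 s.
2. the robot holds the slide with its pointer at the mark (x of pointer_tip in the frame of index between -0.005 and 0.005 m and contact force between the fingers and shutter above 1 N), for 0.5 s.
At the end, for the whole second after the job is handed in: The plate lies flat on the deck with its corner within 2.5 mm of both fences and square to within 0.025 rad, at rest; the slide is at rest, held by the robot's fingers (more than 1 N), its pointer within 5 mm (one scale division) of the index line (all of step 2 and x of plate_corner in the frame of fence_corner between -0.0025 and 0.0025 m and y of plate_corner in the frame of fence_corner between -0.0025 and 0.0025 m and z of plate_corner in the frame of fence_corner between -0.003 and 0.003 m and angle between the x axis of plate and the x axis of illuminator, either way round below 0.025 rad and linear speed of each of plate, shutter below 0.02 m/s); the arm keeps its last pose, push and grip.
It fails at once if the slide was pulled 10 mm or more past the mark (x of pointer_tip in the frame of index below -0.01 m).
It fails at once if the slide was opened more than 15 mm while the plate was not home in the fence corner (more than 5 mm off) (x of lip_top in the frame of illuminator below -0.125 m and horizontal distance between plate_corner and fence_corner above 0.005 m).
It fails at once if the plate was tipped (angle between plate's own z axis and vertical above 0.25 rad).
It fails at once if the timer, petri dish or brown vial was pushed away (15 mm) or tipped over (distance of any of timer, petri_dish, vial_amber from where it was at the start of the episode above 0.015 m or angle between any of timer, petri_dish, vial_amber's own z axis and vertical above 0.3 rad).
It also fails if it takes over 64 s, if anything falls off the work surface, if the arm or the gripper's body presses on something with over 40 N, if the wrist force passes 120 N, or if a joint passes its speed limit or range.

ROBOT

A 6-joint arm with a two-finger parallel gripper is mounted at the origin on the work surface; the furniture and walls round the work are solid. World frame = base frame: x ahead of the robot, y to its left, z up, the work surface at z = 0. Lengths are in m, angles in rad, forces in N, time in s.
With the tool pointing down it reaches from about 0.425 to 0.95 m from the base axis. Payload 3.5 kg.
Tool frame: the origin (TCP) lies midway between the tips of the shut fingers; the grasp point (between the pads) lies 19 mm behind it; x points along the fingers, z is the direction in which the jaws open and shut, and the axes are right-handed (so a half turn about x gives the same grasp; the last joint's range is limited). The gripper opens to 85 mm and grips with 20 to 120 N. Pads are 22 mm wide; open, the fingers measure 114 mm over their backs; the gripper's body (76 mm by 85 mm) begins 54 mm behind the grasp point. The pads swing forward as they close: fully open they stand 13 mm farther back than shut.
Start: joints at [1.173, 0.286, 1.577, -0, 1.279, -0.15], TCP at [0.166, 0.654, 0.231] pointing down, gripper open.
Joint ranges: [-2.77, 2.77], [-0.9, 2.22], [0.21, 2.48], [-1.53, 4.67], [0.24, 2.81], [-2.84, 2.84]. Speed limits (rad/s): [2.79, 2.79, 3.14, 3.14, 3.14, 3.14].

INTERFACE

Orientations are given as a unit quaternion [x, y, z, w].
In Python, from plant import readout, eyes, ctrl gives the robot as it stands.
- The arm moves only by the tool move_arm, never from a script. Its argument "commands" is a list of rows, each a list of 7 numbers: the turn, a rotation vector about the world's x, y, z in rad, then the shift along the world's x, y, z in mm, then the closure in counts, from 0 (fully open) to 255 (shut). A call has 1 to 12 rows; each row is the pose to reach, as a shift and turn from the pose measured when the call began; what a row does not reach only later rows make up. A row lasts 1/10 s, in which the tool goes at most 50 mm and 8.59 degrees, less where a joint would pass 70% of its speed; a pose out of reach is approached as far as the arm can. A call with a gripper value outside its range is refused whole. The fingers move at their own pace and stop on an object; "newtons" is the grip in N (left out, the last holds). Time passes only in rows, so rows that repeat a pose let the fingers close. It gives the time, the measured TCP pose, the force and the opening at its end, in the units of the state.
- readout.get_state(): the state, without advancing time (a new reading comes with each control period).
- eyes.read_camera(name): name is "scene" or "top"; returns a dict with "color" (420x560x3 uint8, red, green, blue), "depth" (420x560 float32, m along the optical axis (not along the pixel's ray), 0 where there is no reading), "K" (3x3 intrinsics, pixels), "eye" and "attitude" of the camera in the world. Camera axes: x right, y down, z forward; pixel columns grow to the right and rows downward; lengths in m; the calibration is good to about 2 mm. A picture is of the moment at which its call begins.
- ctrl.sign_off(): hands the job in, once; it reports no verdict.
The state is a dict: "time": time; "qpos": joint angles; "dq": joint speeds; "joint_efforts": joint torques, N m; "eef_pos": TCP position; "tcp_rot": TCP orientation; "contact_force": force on the tool from outside, world axes, zero at the start; "wrist_torque": the same for the moment, N m; "opening": opening from 0.0 (shut) to 1.0 (fully open).
Only numpy, scipy, OpenCV 4.12 (cv2) and the standard library are available. Lean on these libraries where they do the work, as an engineer would, in place of code of your own. Each camera call takes 0.05 s, during which the arm holds its last target.

## Working session

There is one attempt and no reset: what is moved stays moved. The work goes in short steps, Python scripts to look and compute and a tool call to move; the robot and the scene stay as the last step left them, time stands still between calls to the robot, and variables do not carry over. Pictures are saved under pics/ and viewed, and the job is handed in when it is done.

Besides the shell and the picture viewer there is one more tool, called after ">>>" in YAML: its name, and indented under it one key for each argument. move_arm: Moves the arm, as the interface text tells. Its arguments: {"type":"object","properties":{"commands":{"type":"array"},"newtons":{"type":"number"}},"required":["commands"]}

```bash
mkdir -p pics; ls
cat > h.py <<'E'
import numpy as np,cv2
from plant import readout,eyes,ctrl
def save(c,n): cv2.imwrite('pics/'+n,cv2.cvtColor(c,cv2.COLOR_RGB2BGR))
E
python3 - <<'E'
from h import *
for n in ('scene','top'):
    d=eyes.read_camera(n); save(d['color'],n+'0.png'); np.savez(n+'0.npz',**d); print(d['K'],d['eye'],d['attitude'])
print(readout.get_state())
E
```

```text
pics
[[405.26452882   0.         285.54204218]
 [  0.         405.26452882 211.91216016]
 [  0.           0.           1.        ]] [0.18469182 0.40180314 0.70622662] [-0.31118525  0.87496193 -0.34989938  0.12319004]
[[529.9989811    0.         294.70975159]
 [  0.         529.9989811  212.9595703 ]
 [  0.           0.           1.        ]] [ 0.37695884 -0.08659029  0.9267957 ] [ 0.7265668  -0.67702438  0.07897757 -0.08660957]
{'time': 0.1, 'qpos': array([ 1.17296346e+00,  2.87120691e-01,  1.57803546e+00,  7.11953102e-06,
        1.27859131e+00, -1.50001799e-01]), 'dq': array([ 7.44953215e-04, -4.85060154e-04, -3.94214369e-03, -5.63933136e-04,
       -2.48937530e-03, -4.02949387e-05]), 'joint_efforts': array([ 1.15515766e-03, -4.07297373e+01, -2.93698561e+01, -1.74683623e-04,
        3.44112923e-03, -4.81435180e-06]), 'eef_pos': array([0.16531717, 0.65383088, 0.23005378]), 'tcp_rot': array([-0.43473679,  0.55863112,  0.4339952 ,  0.55730007]), 'contact_force': array([0.19104426, 0.05557405, 0.38617698]), 'wrist_torque': array([ 0.00555813, -0.02326891,  0.00256202]), 'opening': 0.9998894806872882}
```

View pics/scene0.png

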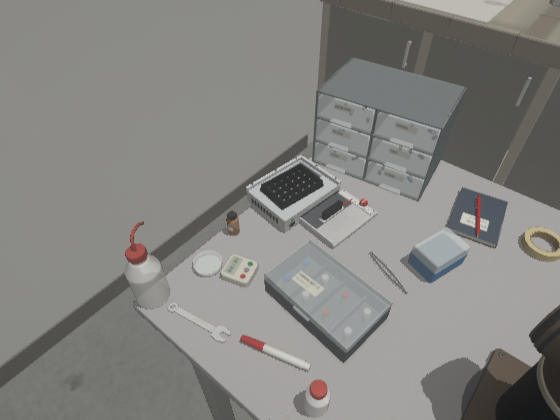

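View pics/top0.png

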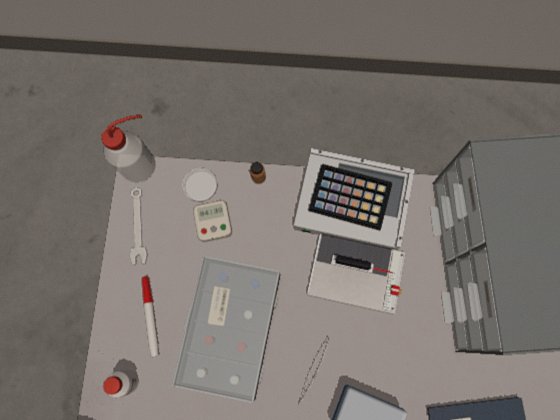

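```bash
cat >> h.py <<'E'
from scipy.spatial.transform import Rotation as R
def ray(d,u,v):
    p=np.array([(u-d['K'][0,2])/d['K'][0,0],(v-d['K'][1,2])/d['K'][1,1],1.])
    return R.from_quat(d['attitude']).apply(p)
def onz(d,u,v,z):
    r=ray(d,u,v); e=np.array(d['eye']); return e+r*(z-e[2])/r[2]
def dep(d,u,v): return np.array(d['eye'])+ray(d,u,v)*d['depth'][int(round(v)),int(round(u))]
def crop(c,x0,y0,x1,y1,s,n): save(cv2.resize(c[y0:y1,x0:x1],None,fx=s,fy=s,interpolation=cv2.INTER_CUBIC),n)
E
python3 - <<'E'
from h import *
t=np.load('top0.npz'); s=np.load('scene0.npz')
for u,v in [(350,195),(353,262),(407,165),(403,243),(257,170),(200,185),(212,222),(350,290)]:
    print(u,v,dep(t,u,v).round(3))
crop(t['color'],285,145,425,320,3.4,'topc.png'); crop(s['color'],235,150,385,250,5,'scenec.png')
E
```

```text
350 195 [ 0.622 -0.161  0.06 ]
353 262 [ 0.511 -0.173  0.04 ]
407 165 [ 0.976 -0.42  -0.776]
403 243 [ 0.557 -0.264  0.001]
257 170 [0.655 0.    0.059]
200 185 [0.634 0.104 0.014]
212 222 [0.567 0.075 0.018]
350 290 [ 0.466 -0.173  0.013]
```

View pics/topc.png

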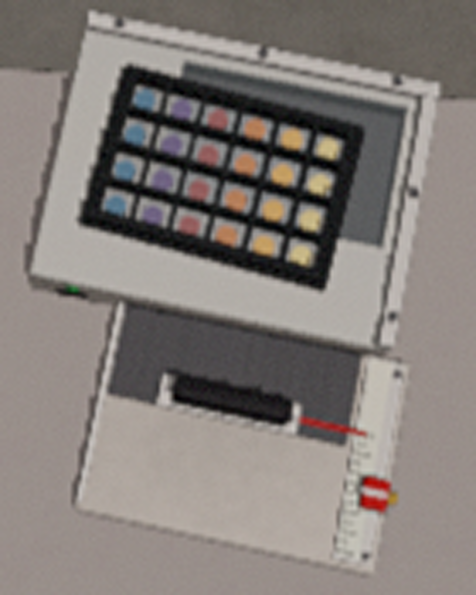

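View pics/scenec.png

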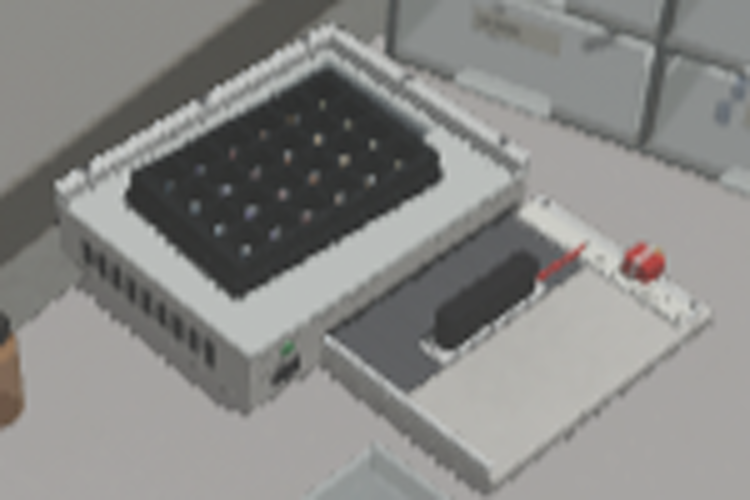

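```bash
cat > fit.py <<'E'
from h import *
from scipy.optimize import least_squares
def fit(d,own,px,x0):
    own=np.array(own);W=np.array([onz(d,*p,o[2])[:2] for p,o in zip(px,own)])
    def f(q):
        c,s=np.cos(q[2]),np.sin(q[2]);return ((own[:,:2]@np.array([[c,s],[-s,c]])+q[:2])-W).ravel()
    r=least_squares(f,x0); return r.x,r.fun.reshape(-1,2)
E
python3 - <<'E'
from fit import *
t=np.load('top0.npz')
P=lambda a:[(285+(x+.5)/3.4-.5,145+(y+.5)/3.4-.5) for x,y in a]
ow=[(.070,.092,.05),(.070,-.092,.05),(-.07,.092,.04),(-.178,.046,.013),(-.178,-.108,.013),(-.11,-.09,.018)]
q,r=fit(t,ow,P([(92,12),(438,85),(33,273),(77,505),(370,572),(367,434)]),[.6,-.16,-.1]); print(q,(r*1e3).round(1))
pw=[(.04275,.0639,.06),(.04275,-.0639,.06),(-.04275,-.0639,.06),(-.04275,.0639,.06)]
p,r=fit(t,pw,P([(125,67),(363,128),(322,288),(80,222)]),[.6,-.16,-.1]); print(p,(r*1e3).round(1))
Rm=lambda a:np.array([[np.cos(a),-np.sin(a)],[np.sin(a),np.cos(a)]])
print('plate corner own',Rm(q[2]).T@(p[:2]+Rm(p[2])@[.04275,-.0639]-q[:2]),p[2]-q[2])
for z,pt in ((.015,(362,491)),(.025,(362,491)),(.025,(374,493)),(.018,(367,434))):
    print(z,Rm(q[2]).T@(onz(t,*P([pt])[0],z)[:2]-q[:2]))
# heights in depth around lip
for u,v in P([(235,397),(280,410),(200,390)]): print(dep(t,u,v), Rm(q[2]).T@(dep(t,u,v)[:2]-q[:2]))
st=__import__('plant').readout.get_state();print(R.from_quat(st['tcp_rot']).as_matrix().round(3))
E
```

```text
[ 0.62335922 -0.17039701 -0.14863408] [[ 1.5  1.2]
 [ 1.3 -2.3]
 [ 0.3  1.2]
 [-1.6  1.7]
 [-1.6 -2.7]
 [ 0.1  0.8]]
[ 0.61946579 -0.16109502 -0.20229275] [[ 1.5  2.4]
 [-0.4 -1.9]
 [-0.9 -2.5]
 [-0.2  2.1]]
plate corner own [ 0.03403331 -0.05747798] -0.053658661394361845
0.015 [-0.1383346  -0.09384537]
0.025 [-0.13962611 -0.09230731]
0.025 [-0.1393029 -0.0983017]
0.018 [-0.10999242 -0.09080008]
[ 0.51174804 -0.17435029  0.04083586] [-0.10979516 -0.02043791]
[ 0.50716814 -0.19705887  0.03872525] [-0.11096171 -0.04357433]
[ 0.51429302 -0.15705847  0.03902239] [-0.10983894 -0.00295986]
[[-0.001 -0.969  0.245]
 [-0.002  0.245  0.969]
 [-1.     0.    -0.002]]
```

```bash
cat > w.py <<'E'
from fit import *
Q=np.array([0.6234,-0.1704,-0.1486])
def Rm(a): return np.array([[np.cos(a),-np.sin(a)],[np.sin(a),np.cos(a)]])
def w(x,y): return Q[:2]+Rm(Q[2])@[x,y]
def own(p): return Rm(Q[2]).T@(np.array(p)[:2]-Q[:2])
def st():
    s=readout.get_state(); z=R.from_quat(s['tcp_rot']).as_matrix()
    print('t',s['time'],'pos',s['eef_pos'].round(4),'own',own(s['eef_pos']).round(4),'jawang-own',round(np.arctan2(z[1,2],z[0,2])-Q[2],4),'down',z[2,0].round(4),'F',s['contact_force'].round(2),'op',round(s['opening'],3),'q',s['qpos'].round(2)); return s
def go(x,y,z):
    s=st(); print('shift',((np.r_[w(x,y),z]-s['eef_pos'])*1e3).round(1))
E
python3 - <<'E'
from w import *
t=np.load('top0.npz')
for u,v in [(438,190),(470,140),(435,210),(455,270),(445,310),(470,145),(475,250)]: print(u,v,dep(t,u,v).round(3))
go(-.082,.005,.12)
E
```

```text
438 190 [ 0.65  -0.317  0.031]
470 140 [ 0.672 -0.315  0.212]
435 210 [ 0.617 -0.316  0.015]
455 270 [ 0.506 -0.338  0.06 ]
445 310 [ 0.444 -0.335  0.014]
470 145 [ 0.666 -0.316  0.21 ]
475 250 [ 0.525 -0.342  0.151]
t 0.1 pos [0.1653 0.6538 0.2301] own [-0.5751  0.7473] jawang-own 1.4716 down -1.0 F [0.19 0.06 0.39] op 1.0 q [ 1.17  0.29  1.58  0.    1.28 -0.15]
shift [ 377.7 -807.1 -110.1]
```

>>> move_arm:
  commands:
    - [0,0,0.1,300,-330,0,0]
    - [0,0,0.1,300,-330,0,0]
    - [0,0,0.1,300,-330,0,0]
    - [0,0,0.1,300,-330,0,0]
    - [0,0,0.1,300,-330,0,0]
    - [0,0,0.1,300,-330,0,0]
    - [0,0,0.1,300,-330,0,0]
    - [0,0,0.1,300,-330,0,0]
    - [0,0,0.1,300,-330,0,0]
    - [0,0,0.1,300,-330,0,0]
  newtons: 30

```text
time: 1.1
eef_pos: [0.4683, 0.3198, 0.2296]
tcp_rot: [-0.461, 0.538, 0.459, 0.536]
contact_force: [-0.0, 0.3, -0.0]
opening: 0.997
```

```bash
python3 -c "
from w import *
go(-.082,.005,.12)"
```

```text
t 1.1 pos [0.4683 0.3198 0.2296] own [-0.2259  0.4618] jawang-own 1.565 down -1.0 F [-0.02  0.26 -0.05] op 0.997 q [ 0.42  0.05  1.85 -0.    1.24 -0.99]
shift [  74.7 -473.1 -109.6]
```

>>> move_arm:
  commands:
    - [0,0,0.006,75,-473,0,0]
    - [0,0,0.006,75,-473,0,0]
    - [0,0,0.006,75,-473,0,0]
    - [0,0,0.006,75,-473,0,0]
    - [0,0,0.006,75,-473,0,0]
    - [0,0,0.006,75,-473,0,0]
    - [0,0,0.006,75,-473,0,0]
    - [0,0,0.006,75,-473,0,0]
    - [0,0,0.006,75,-473,0,0]
    - [0,0,0.006,75,-473,0,0]
    - [0,0,0.006,75,-473,-80,0]
    - [0,0,0.006,75,-473,-110,0]

```text
time: 2.3
eef_pos: [0.5448, -0.1545, 0.1302]
tcp_rot: [-0.464, 0.536, 0.459, 0.536]
contact_force: [0.3, -0.8, -0.6]
opening: 0.998
```

```bash
python3 -c "
from w import *
go(-.082,.005,.036)
d=eyes.read_camera('top');crop(d['color'],270,120,440,330,2.8,'top1.png');d=eyes.read_camera('scene');crop(d['color'],215,110,395,250,4,'scene1.png')"
```

```text
t 2.3 pos [ 0.5448 -0.1545  0.1302] own [-0.0801  0.0041] jawang-own 1.5691 down -1.0 F [ 0.31 -0.75 -0.64] op 0.998 q [-0.45  0.15  1.93 -0.    1.05 -1.87]
shift [ -1.8   1.2 -94.2]
```

View pics/top1.png

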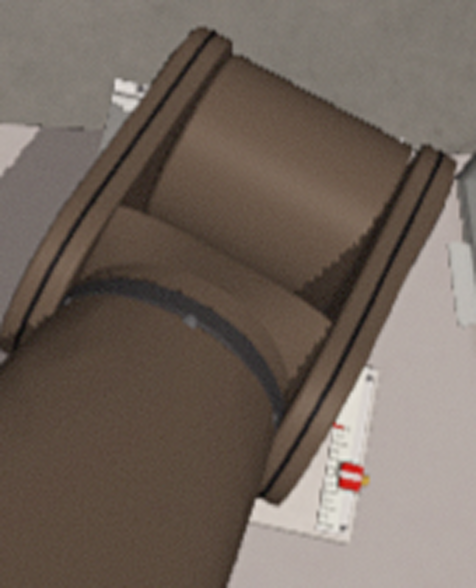

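View pics/scene1.png

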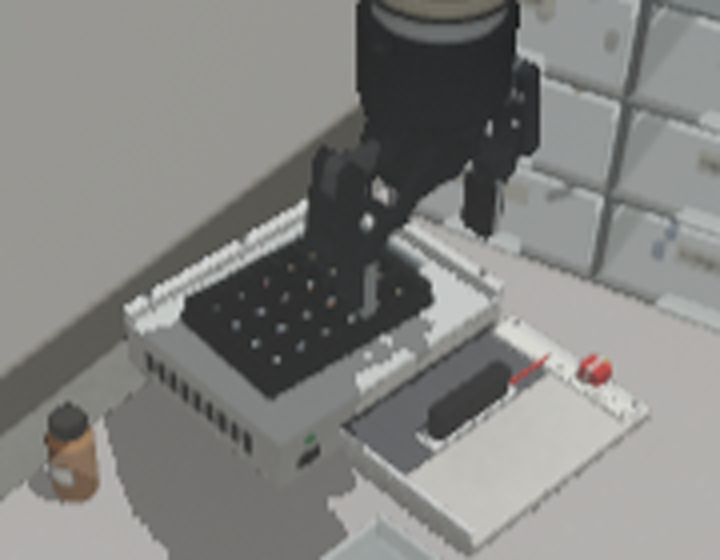

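>>> move_arm:
  commands:
    - [0,0,0,-2,1,-50,0]
    - [0,0,0,-2,1,-80,0]
    - [0,0,0,-2,1,-94,0]
    - [0,0,0,-2,1,-94,0]
    - [0,0,0,-2,1,-94,0]

```text
time: 2.9
eef_pos: [0.5377, -0.1498, 0.0297]
tcp_rot: [-0.458, 0.538, 0.465, 0.533]
contact_force: [1.0, -0.4, 0.8]
opening: 1.002
```

```bash
python3 -c "
from w import *
go(-.0345,.005,.036)
d=eyes.read_camera('scene');crop(d['color'],215,110,395,250,4,'scene2.png')"
```

```text
t 2.9 pos [ 0.5377 -0.1498  0.0297] own [-0.0878  0.0077] jawang-own 1.5713 down -0.9999 F [ 0.97 -0.44  0.83] op 1.002 q [-0.45  0.29  1.98 -0.    0.88 -1.87]
shift [ 52.3 -10.6   6.3]
```

View pics/scene2.png

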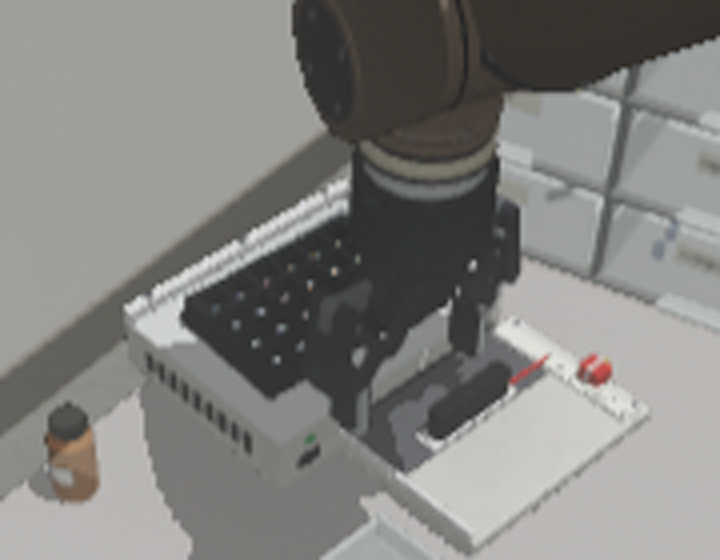

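>>> move_arm:
  commands:
    - [0,0,0,6,-1,6,0]
    - [0,0,0,6,-1,6,0]
    - [0,0,0,6,-1,6,0]

```text
time: 3.25
eef_pos: [0.5455, -0.1517, 0.0381]
tcp_rot: [-0.46, 0.538, 0.464, 0.534]
contact_force: [0.1, -0.0, -0.4]
opening: 1.002
```

```bash
python3 -c "
from w import *
go(-.0345,.005,.036)"
```

```text
t 3.25 pos [ 0.5455 -0.1517  0.0381] own [-0.0798  0.007 ] jawang-own 1.5713 down -1.0 F [ 0.13 -0.05 -0.44] op 1.002 q [-0.45  0.29  1.96 -0.    0.9  -1.87]
shift [44.5 -8.7 -2.1]
```

>>> move_arm:
  commands:
    - [0,0,0,8,-2,-2,0]
    - [0,0,0,14,-3,-2,0]
    - [0,0,0,19,-4,-2,0]
    - [0,0,0,23,-4,-2,0]
    - [0,0,0,27,-5,-2,0]
    - [0,0,0,31,-5,-2,0]
    - [0,0,0,35,-6,-2,0]
    - [0,0,0,38,-7,-2,0]
    - [0,0,0,40,-7,-2,0]
    - [0,0,0,40,-7,-2,0]
    - [0,0,0,40,-7,-2,0]

```text
time: 4.35
eef_pos: [0.5856, -0.1587, 0.0362]
tcp_rot: [-0.46, 0.538, 0.463, 0.534]
contact_force: [-0.0, 0.8, -0.0]
opening: 1.001
```

```bash
python3 -c "
from w import *
go(-.0345,.005,.036)
d=eyes.read_camera('scene');crop(d['color'],215,110,395,250,4,'scene3.png')"
```

```text
t 4.35 pos [ 0.5856 -0.1587  0.0362] own [-0.0391  0.006 ] jawang-own 1.5713 down -1.0 F [-0.04  0.79 -0.05] op 1.001 q [-0.43  0.37  1.86 -0.    0.92 -1.85]
shift [ 4.4 -1.7 -0.2]
```

View pics/scene3.png

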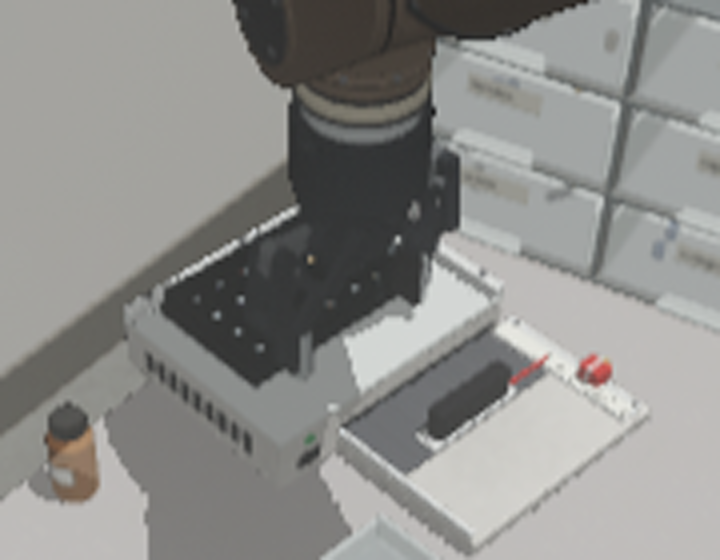

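>>> move_arm:
  commands:
    - [0,0,0,2,0,0,0]
    - [0,0,0,3,0,0,0]
    - [0,0,0,4,-1,0,0]
    - [0,0,0,5,-1,0,0]
    - [0,0,0,6,-1,0,0]
    - [0,0,0,6,-1,0,0]

```text
time: 5.0
eef_pos: [0.5903, -0.1598, 0.0361]
tcp_rot: [-0.459, 0.538, 0.465, 0.533]
contact_force: [-5.6, -1.4, 2.9]
opening: 0.998
```

```bash
python3 -c "
from w import *
st()"
```

```text
t 5.0 pos [ 0.5903 -0.1598  0.0361] own [-0.0343  0.0056] jawang-own 1.5719 down -0.9999 F [-5.61 -1.35  2.93] op 0.998 q [-0.43  0.38  1.85 -0.01  0.92 -1.85]
```

>>> move_arm:
  commands:
    - [0,0,0,-10,2,0,0]
    - [0,0,0,-12,2,15,0]
    - [0,0,0,-12,2,60,0]
    - [0,0,-0.15,-12,2,90,110]
    - [0,0,-0.3,-12,2,90,110]
    - [0,0,-0.45,-12,2,90,110]
    - [0,0,-0.6,-12,2,90,110]
    - [0,0,-0.75,-12,2,90,110]
    - [0,0,-0.9,-12,2,90,110]
    - [0,0,-1.05,-12,2,90,110]
    - [0,0,-1.2,-12,2,90,110]
    - [0,0,-1.35,-12,2,90,110]

```text
time: 6.2
eef_pos: [0.5786, -0.1578, 0.1275]
tcp_rot: [-0.02, 0.706, 0.028, 0.707]
contact_force: [-0.1, 0.8, -0.4]
opening: 0.57
```

```bash
python3 -c "
from w import *
go(.019,.097,.126)
d=eyes.read_camera('scene');crop(d['color'],215,110,395,250,4,'scene4.png')"
```

```text
t 6.2 pos [ 0.5786 -0.1578  0.1275] own [-0.0461  0.0058] jawang-own 0.2156 down -0.9999 F [-0.1   0.83 -0.36] op 0.57 q [-0.44  0.23  1.85  0.01  1.07 -0.51]
shift [77.9 80.5 -1.5]
```

View pics/scene4.png

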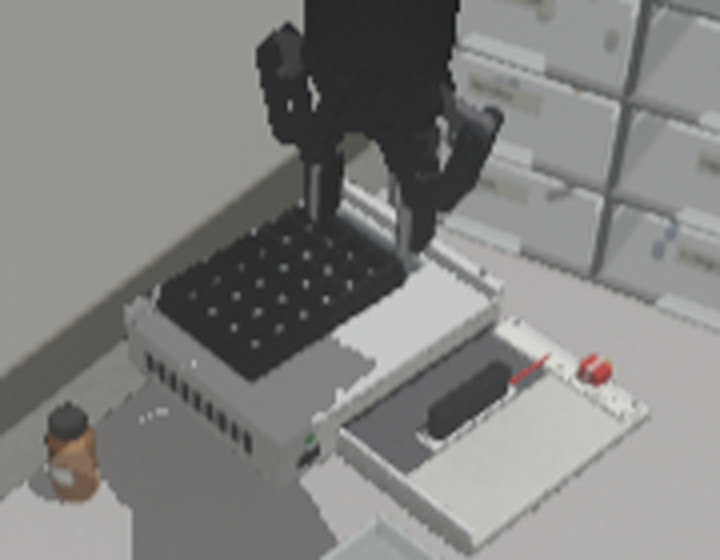

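>>> move_arm:
  commands:
    - [0,0,-0.21,40,40,0,140]
    - [0,0,-0.215,75,81,0,140]
    - [0,0,-0.215,75,81,0,140]
    - [0,0,-0.215,75,81,0,140]
    - [0,0,-0.215,75,81,-20,140]
    - [0,0,-0.215,75,81,-20,140]

```text
time: 6.85
eef_pos: [0.651, -0.0772, 0.1049]
tcp_rot: [0.057, 0.706, -0.049, 0.704]
contact_force: [0.2, -0.9, -0.9]
opening: 0.455
```

```bash
python3 -c "
from w import *
go(.015,.097,.046)
d=eyes.read_camera('scene');crop(d['color'],215,110,395,250,4,'scene5.png')"
```

```text
t 6.85 pos [ 0.651  -0.0772  0.1049] own [0.0135 0.0962] jawang-own -0.0025 down -0.9999 F [ 0.16 -0.9  -0.85] op 0.455 q [-0.28  0.37  1.71  0.01  1.06 -0.13]
shift [  1.6   0.5 -58.9]
```

View pics/scene5.png

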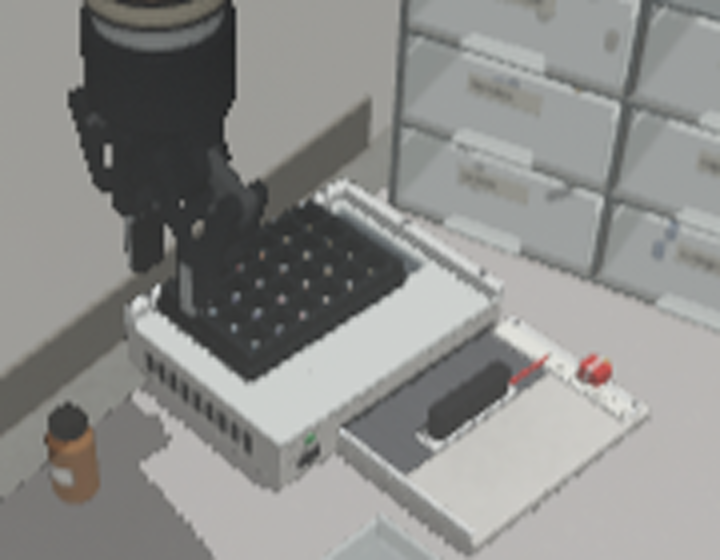

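>>> move_arm:
  commands:
    - [0,0,0,2,2,-30,140]
    - [0,0,0,2,2,-45,140]
    - [0,0,0,2,2,-52,140]
    - [0,0,0,2,2,-57,140]
    - [0,0,0,2,2,-57,140]
    - [0,0,0,2,2,-57,140]

```text
time: 7.5
eef_pos: [0.6542, -0.0757, 0.05]
tcp_rot: [0.057, 0.705, -0.05, 0.705]
contact_force: [-0.7, -0.4, 0.3]
opening: 0.453
```

```bash
python3 -c "
from w import *
go(.015,.0549,.044)
d=eyes.read_camera('scene');crop(d['color'],215,110,395,250,4,'scene6.png')"
```

```text
t 7.5 pos [ 0.6542 -0.0757  0.05  ] own [0.0165 0.0982] jawang-own -0.0031 down -0.9999 F [-0.68 -0.37  0.26] op 0.453 q [-0.27  0.44  1.73  0.01  0.97 -0.13]
shift [ -7.9 -42.6  -6. ]
```

View pics/scene6.png

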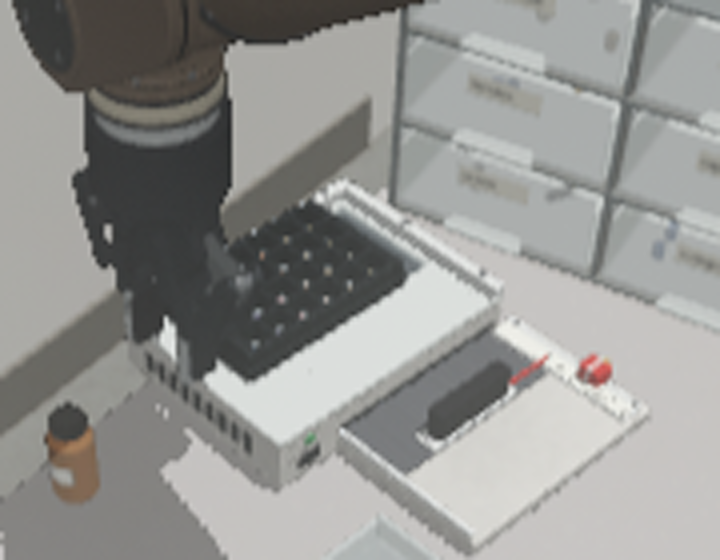

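>>> move_arm:
  commands:
    - [0,0,0.003,-2,-8,-4,140]
    - [0,0,0.003,-3,-14,-4,140]
    - [0,0,0.003,-4,-18,-4,140]
    - [0,0,0.003,-5,-22,-4,140]
    - [0,0,0.003,-5,-26,-4,140]
    - [0,0,0.003,-6,-30,-4,140]
    - [0,0,0.003,-7,-34,-4,140]
    - [0,0,0.003,-7,-37,-4,140]
    - [0,0,0.003,-8,-40,-4,140]
    - [0,0,0.003,-8,-40,-4,140]
    - [0,0,0.003,-8,-40,-4,140]

```text
time: 8.65
eef_pos: [0.6463, -0.1158, 0.0461]
tcp_rot: [0.056, 0.705, -0.049, 0.705]
contact_force: [-0.2, -0.2, 0.6]
opening: 0.45
```

>>> move_arm:
  commands:
    - [0,0,0,0,-2,0,140]
    - [0,0,0,0,-3,0,140]
    - [0,0,0,-1,-4,0,140]
    - [0,0,0,-1,-4,0,140]

```text
time: 9.05
eef_pos: [0.6459, -0.1185, 0.0462]
tcp_rot: [0.057, 0.705, -0.048, 0.706]
contact_force: [2.0, 4.1, 0.3]
opening: 0.453
```

```bash
python3 -c "
from w import *
go(.015,.0549,.044)"
```

```text
t 9.05 pos [ 0.6459 -0.1185  0.0462] own [0.0145 0.0547] jawang-own -0.0002 down -0.9999 F [2.03 4.13 0.26] op 0.453 q [-0.34  0.45  1.73  0.02  0.96 -0.2 ]
shift [ 0.5  0.2 -2.2]
```

>>> move_arm:
  commands:
    - [0,0,0,0,-2,0,140]
    - [0,0,0,0,-2,0,140]
    - [0,0,0,1,8,0,140]
    - [0,0,0,2,14,2,140]
    - [0,0,0,2,14,50,140]
    - [0,0,0,2,14,90,100]
    - [0,0,0,-50,20,90,100]
    - [0,0,0,-100,40,90,100]
    - [0,0,0,-140,50,90,100]
    - [0,0,0,-180,60,90,100]
    - [0,0,0,-180,60,90,100]

```text
time: 10.15
eef_pos: [0.46, -0.0562, 0.1339]
tcp_rot: [0.057, 0.707, -0.047, 0.703]
contact_force: [-0.1, 0.5, 0.3]
opening: 0.61
```

```bash
python3 -c "
from w import *
st()
d=eyes.read_camera('top');np.savez('top7.npz',**d);crop(d['color'],285,145,425,320,3.4,'top7.png');d=eyes.read_camera('scene');crop(d['color'],235,140,395,250,5,'scene7.png')"
```

```text
t 10.15 pos [ 0.46   -0.0562  0.1339] own [-0.1785  0.0888] jawang-own 0.0007 down -0.9999 F [-0.08  0.47  0.29] op 0.61 q [-0.35 -0.08  2.16  0.01  1.07 -0.21]
```

View pics/top7.png

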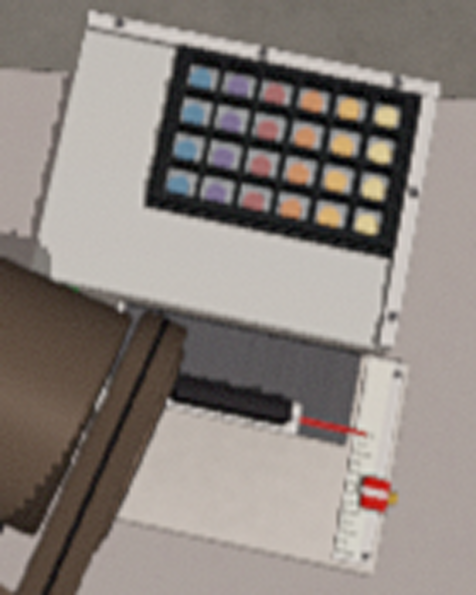

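View pics/scene7.png

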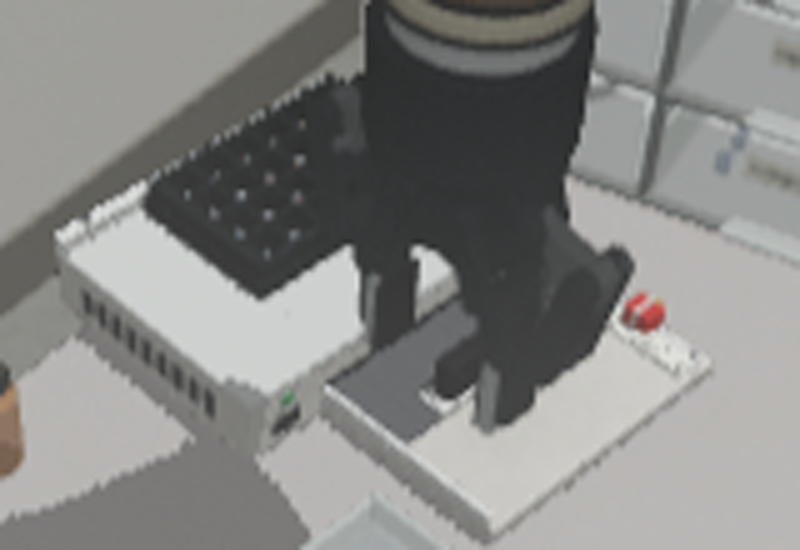

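Run:
```python
from w import *
t=np.load('top7.npz')
P=lambda a:[(285+(x+.5)/3.4-.5,145+(y+.5)/3.4-.5) for x,y in a]
pw=[(.04275,.0639,.06),(.04275,-.0639,.06),(-.04275,-.0639,.06),(-.04275,.0639,.06)]
p,r=fit(t,pw,P([(184,45),(421,95),(391,255),(147,206)]),[.6,-.16,-.1]); print(p,(r*1e3).round(1))
print('plate corner own',own(p[:2]+Rm(p[2])@[.04275,-.0639]),p[2]-Q[2])
# disc centroids line: rows of saturated discs 
hsv=cv2.cvtColor(t['color'],cv2.COLOR_RGB2HSV)
dep_xy=np.array([onz(t,u,v,.055)[:2] for u,v in P([(203,79),(386,117)])]);print('row angle-own y',np.arctan2(*(dep_xy[0]-dep_xy[1])[::-1])-np.pi/2-Q[2])
# fence line: inner edge of far fence & angle of far fence screws z .05
f=np.array([onz(t,u,v,.05)[:2] for u,v in P([(120,23),(264,52),(398,81)])]);print('fence angle',np.arctan2(*(f[0]-f[2])[::-1])-np.pi/2-Q[2])
go(-.110,-.020,.10)
```

```text
[ 0.63513189 -0.19203497 -0.14734269] [[ 0.3  3.5]
 [-0.3 -2.5]
 [-1.2 -3. ]
 [ 1.2  2.1]]
plate corner own [ 0.05763604 -0.08350578] 0.0012573129117507686
row angle-own y 0.0030259965555576307
fence angle 0.0008638016693153783
t 10.25 pos [ 0.4656 -0.0584  0.1366] own [-0.1727  0.0874] jawang-own 0.0001 down -0.9999 F [0.66 0.7  0.81] op 0.61 q [-0.35 -0.07  2.15  0.01  1.06 -0.21]
shift [  46.1 -115.5  -36.6]
```

Run:
```python
from w import *
t=np.load('top7.npz')
c=t['color'][150:225,320:420]; c=cv2.resize(c,None,fx=7.5,fy=7.5,interpolation=cv2.INTER_CUBIC)
def proj(x,y,z):
    p=np.r_[w(x,y),z]-t['eye']; p=R.from_quat(t['attitude']).inv().apply(p); p=t['K']@p/p[2]; return p[:2]
def L(a,b,col):
    q=[tuple(int(round((v-o+.5)*7.5)) for v,o in zip(proj(*k),(320,150))) for k in(a,b)]; cv2.line(c,*q,col,1)
L((.062,.05,.05),(.062,-.084,.05),(0,255,0));L((.07,.05,.05),(.07,-.084,.05),(0,255,0));L((.062,-.084,.05),(-.03,-.084,.05),(0,255,0))
L((.062,.0438,.06),(.062,-.084,.06),(255,0,0));L((-.0235,.0438,.06),(-.0235,-.084,.06),(255,0,0));L((.062,.0438,.06),(-.0235,.0438,.06),(255,0,0))
save(c,'z7.png')
```

```text
(no output)
```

View pics/z7.png

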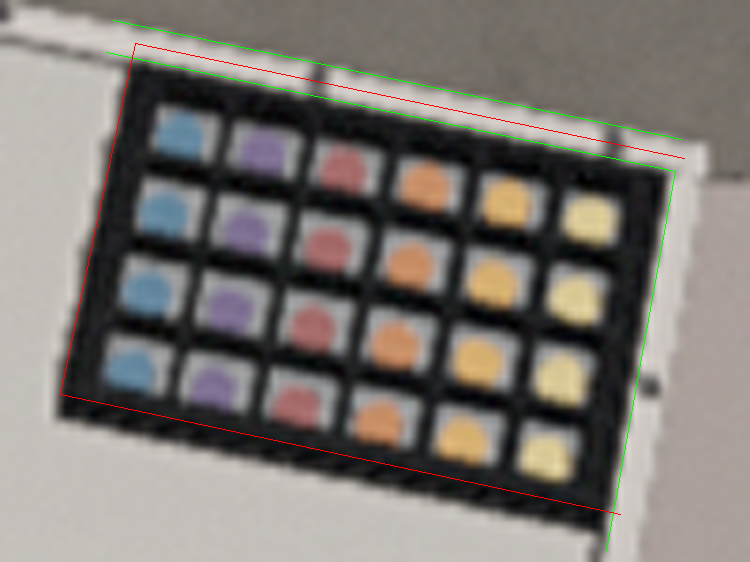

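```bash
python3 -c "
from w import *
go(-.060,-.012,.12)"
```

```text
t 10.25 pos [ 0.4656 -0.0584  0.1366] own [-0.1727  0.0874] jawang-own 0.0001 down -0.9999 F [0.66 0.7  0.81] op 0.61 q [-0.35 -0.07  2.15  0.01  1.06 -0.21]
shift [  96.7 -115.   -16.6]
```

>>> move_arm:
  commands:
    - [0,0,0.15,20,-20,0,0]
    - [0,0,0.3,40,-50,0,0]
    - [0,0,0.45,60,-80,0,0]
    - [0,0,0.6,97,-115,0,0]
    - [0,0,0.75,97,-115,0,0]
    - [0,0,0.9,97,-115,0,0]
    - [0,0,1.05,97,-115,-10,0]
    - [0,0,1.2,97,-115,-10,0]
    - [0,0,1.35,97,-115,-10,0]
    - [0,0,1.5,97,-115,-10,0]
    - [0,0,1.57,97,-115,-10,0]
    - [0,0,1.57,97,-115,-10,0]

```text
time: 11.45
eef_pos: [0.5644, -0.1743, 0.1271]
tcp_rot: [-0.458, 0.538, 0.464, 0.534]
contact_force: [-0.6, 0.8, -0.0]
opening: 0.999
```

```bash
python3 -c "
from w import *
go(-.060,-.012,.037)"
```

```text
t 11.45 pos [ 0.5644 -0.1743  0.1271] own [-0.0578 -0.0126] jawang-own 1.5699 down -0.9999 F [-0.57  0.81 -0.04] op 0.999 q [-0.47  0.22  1.86 -0.    1.07 -1.89]
shift [ -2.1   0.9 -90.1]
```

>>> move_arm:
  commands:
    - [0,0,0,-2,1,-40,0]
    - [0,0,0,-2,1,-70,0]
    - [0,0,0,-2,1,-82,0]
    - [0,0,0,-2,1,-89,0]
    - [0,0,0,-2,1,-89,0]
    - [0,0,0,-2,1,-89,0]
    - [0,0,0,8,0,-89,0]
    - [0,0,0,15,-1,-89,0]
    - [0,0,0,20,-2,-89,0]
    - [0,0,0,22,-2,-89,0]
    - [0,0,0,22,-2,-89,0]
    - [0,0,0,22,-2,-89,0]

```text
time: 12.65
eef_pos: [0.5863, -0.1762, 0.0379]
tcp_rot: [-0.458, 0.538, 0.464, 0.534]
contact_force: [0.3, -0.1, -0.6]
opening: 0.999
```

```bash
python3 -c "
from w import *
go(-.0345,-.012,.037)"
```

```text
t 12.65 pos [ 0.5863 -0.1762  0.0379] own [-0.0358 -0.0113] jawang-own 1.57 down -0.9999 F [ 0.3  -0.05 -0.63] op 0.999 q [-0.46  0.38  1.84 -0.    0.93 -1.88]
shift [ 1.2 -0.9 -0.9]
```

>>> move_arm:
  commands:
    - [0,0,0,1,0,0,0]
    - [0,0,0,2,0,0,0]
    - [0,0,0,3,0,0,0]
    - [0,0,0,4,-1,0,0]
    - [0,0,0,4,-1,0,0]

```text
time: 13.15
eef_pos: [0.5877, -0.1763, 0.0376]
tcp_rot: [-0.456, 0.539, 0.467, 0.532]
contact_force: [-8.1, 1.2, 5.6]
opening: 1.001
```

```bash
python3 -c "
from w import *
st()"
```

```text
t 13.15 pos [ 0.5877 -0.1763  0.0376] own [-0.0344 -0.0111] jawang-own 1.5712 down -0.9998 F [-8.13  1.2   5.64] op 1.001 q [-0.46  0.39  1.84 -0.    0.94 -1.88]
```

>>> move_arm:
  commands:
    - [0,0,0,-6,1,0,0]
    - [0,0,0,-12,2,0,0]
    - [0,0,0,-12,2,40,0]
    - [0,0,0,-30,5,80,60]
    - [0,0,-0.15,-50,8,80,174]
    - [0,0,-0.3,-70,8,80,174]
    - [0,0,-0.45,-70,8,80,174]
    - [0,0,-0.6,-70,8,80,174]
    - [0,0,-0.75,-70,8,80,174]
    - [0,0,-0.9,-70,8,80,174]
    - [0,0,-1.05,-70,8,80,174]
    - [0,0,-1.2,-70,8,80,174]

```text
time: 14.35
eef_pos: [0.5177, -0.1684, 0.1176]
tcp_rot: [-0.07, 0.702, 0.083, 0.703]
contact_force: [0.4, 1.3, 0.3]
opening: 0.318
```

```bash
python3 -c "
from w import *
go(-.110,-.02,.1)"
```

```text
t 14.35 pos [ 0.5177 -0.1684  0.1176] own [-0.1048 -0.0136] jawang-own 0.3647 down -0.9998 F [0.39 1.3  0.28] op 0.318 q [-0.51  0.13  1.98  0.02  1.04 -0.73]
shift [ -6.1  -5.5 -17.6]
```

>>> move_arm:
  commands:
    - [0,0,-0.15,-6,-6,-18,174]
    - [0,0,-0.3,-6,-6,-18,174]
    - [0,0,-0.365,-6,-6,-18,174]
    - [0,0,-0.365,-6,-6,-36,174]
    - [0,0,-0.365,-6,-6,-48,174]
    - [0,0,-0.365,-6,-6,-48,174]

```text
time: 14.95
eef_pos: [0.51, -0.1734, 0.0673]
tcp_rot: [0.06, 0.705, -0.046, 0.705]
contact_force: [-1.2, -0.3, -0.0]
opening: 0.318
```

```bash
python3 -c "
from w import *
go(-.110,-.02,.026)
d=eyes.read_camera('scene');crop(d['color'],235,140,395,250,5,'scene8.png')"
```

```text
t 14.95 pos [ 0.51   -0.1734  0.0673] own [-0.1117 -0.0198] jawang-own -0.0003 down -0.9998 F [-1.18 -0.29 -0.02] op 0.318 q [-0.52  0.19  2.02  0.02  0.94 -0.39]
shift [  1.6  -0.5 -41.3]
```

View pics/scene8.png

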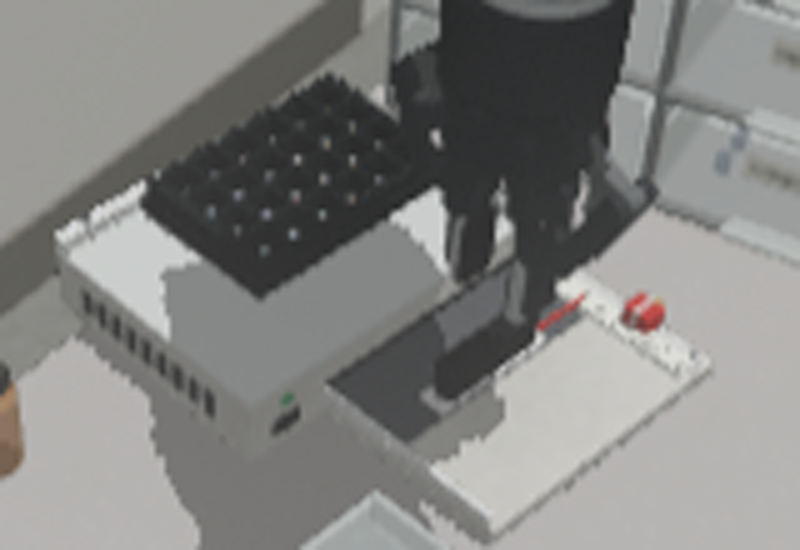

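>>> move_arm:
  commands:
    - [0,0,0,2,-1,-20,174]
    - [0,0,0,2,-1,-33,174]
    - [0,0,0,2,-1,-40,174]
    - [0,0,0,2,-1,-40,174]
    - [0,0,0,2,-1,-40,174]
    - [0,0,0,2,-1,-40,174]

```text
time: 15.6
eef_pos: [0.5134, -0.1752, 0.0293]
tcp_rot: [0.059, 0.704, -0.046, 0.707]
contact_force: [-0.2, -0.9, -0.8]
opening: 0.316
```

```bash
python3 -c "
from w import *
go(-.110,-.02,.026)
d=eyes.read_camera('scene');crop(d['color'],235,140,395,250,5,'scene9.png')"
```

```text
t 15.6 pos [ 0.5134 -0.1752  0.0293] own [-0.1081 -0.021 ] jawang-own -0.0003 down -0.9998 F [-0.22 -0.94 -0.75] op 0.316 q [-0.52  0.26  2.02  0.02  0.86 -0.39]
shift [-1.7  1.3 -3.3]
```

View pics/scene9.png

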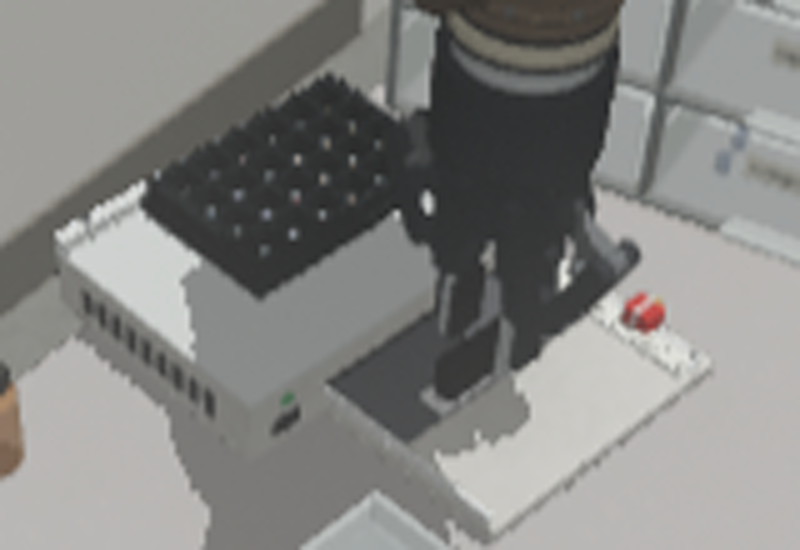

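>>> move_arm:
  commands:
    - [0,0,0,-2,1,-4,174]
    - [0,0,0,-2,1,-4,230]
    - [0,0,0,-2,1,-4,255]
    - [0,0,0,-2,1,-4,255]
    - [0,0,0,-2,1,-4,255]
    - [0,0,0,-2,1,-4,255]
  newtons: 60

```text
time: 16.25
eef_pos: [0.5118, -0.1741, 0.0254]
tcp_rot: [0.059, 0.703, -0.046, 0.707]
contact_force: [4.2, 1.2, -2.1]
opening: 0.123
```

```bash
python3 -c "
from w import *
st()
d=eyes.read_camera('top');crop(d['color'],285,145,425,320,3.4,'top10.png');np.savez('top10.npz',**d);d=eyes.read_camera('scene');crop(d['color'],235,140,395,250,5,'scene10.png');np.savez('scene10.npz',**d)"
```

```text
t 16.25 pos [ 0.5118 -0.1741  0.0254] own [-0.1098 -0.0202] jawang-own -0.0003 down -0.9998 F [ 4.21  1.17 -2.07] op 0.123 q [-0.52  0.26  2.03  0.02  0.85 -0.39]
```

View pics/top10.png

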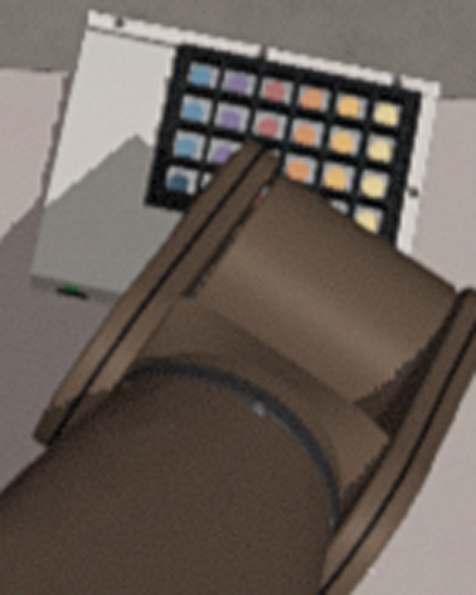

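View pics/scene10.png

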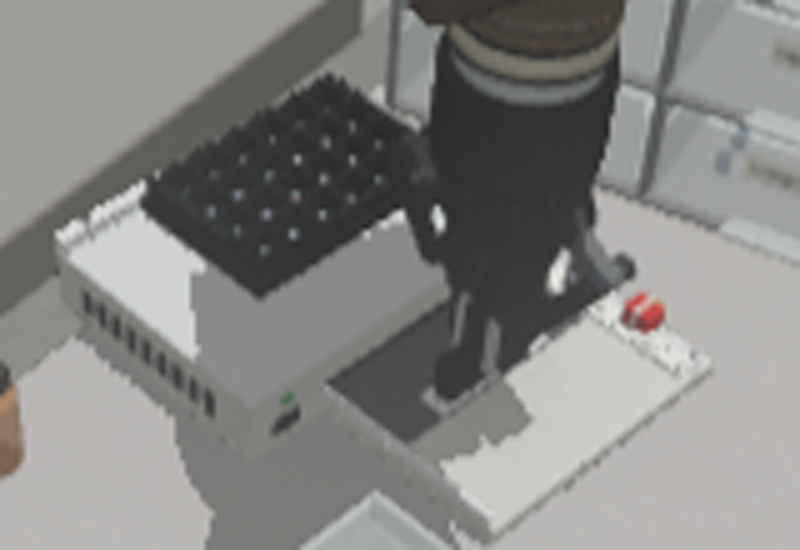

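Run:
```python
from w import *
s=np.load('scene0.npz'); t=np.load('top0.npz')
crop(s['color'],330,185,380,225,15,'zs.png'); crop(t['color'],360,250,415,320,8,'zt.png')
```

```text
(no output)
```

View pics/zs.png

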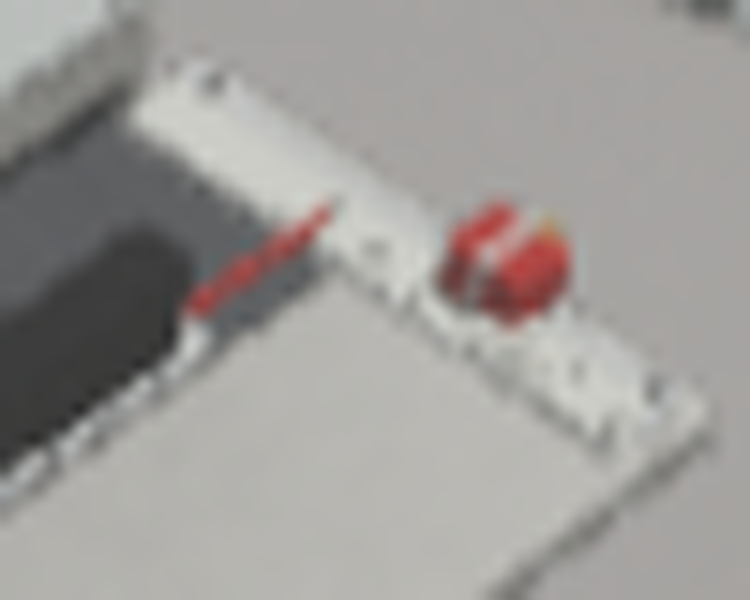

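View pics/zt.png

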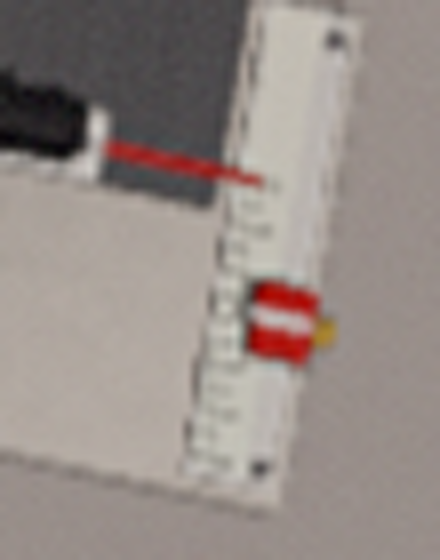

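Run:
```python
from w import *
s=np.load('scene0.npz'); t=np.load('top0.npz')
T=lambda x,y:(360+(x+.5)/8-.5,250+(y+.5)/8-.5); S=lambda x,y:(330+(x+.5)/15-.5,185+(y+.5)/15-.5)
f=lambda d,p,z:(own(onz(d,*p,z))*1e3).round(1)
print('top ptr',f(t,T(264,182),.018),'line',f(t,T(250,313),.025),f(t,T(314,325),.025),'clip far/near',f(t,T(284,284),.025),f(t,T(280,360),.025),'bed screws',f(t,T(336,40),.015),f(t,T(260,467),.015))
print('sc ptr',f(s,S(330,208),.018),'line',f(s,S(482,258),.025),f(s,S(525,218),.025),f(s,S(468,293),.015),'screws',f(s,S(213,82),.015),f(s,S(657,390),.015),'bed near right',f(s,S(710,410),.013),f(t,T(280,505),.013))
```

```text
top ptr [-110.1  -90.8] line [-139.2  -91.7] [-138.7 -105.3] clip far/near [-131.6  -97.6] [-147.5  -99.6] bed screws [ -75.8 -101. ] [-169.4 -101. ]
sc ptr [-110.4  -89.8] line [-138.3  -93.1] [-137.  -105.1] [-136.4  -94.1] screws [ -75.9 -100.5] [-170.4  -99.6] bed near right [-177.8 -104.1] [-176.1 -106.9]
```

>>> move_arm:
  commands:
    - [0,0,0,-3,0,0,255]
    - [0,0,0,-6,1,0,255]
    - [0,0,0,-10,1,0,255]
    - [0,0,0,-14,2,0,255]
    - [0,0,0,-18,3,0,255]
    - [0,0,0,-21,3,0,255]
    - [0,0,0,-24,4,0,255]
    - [0,0,0,-26,4,0,255]
    - [0,0,0,-28,4,0,255]
    - [0,0,0,-28,4,0,255]
    - [0,0,0,-28,4,0,255]

```text
time: 17.45
eef_pos: [0.4837, -0.1699, 0.0254]
tcp_rot: [0.059, 0.703, -0.046, 0.707]
contact_force: [4.5, 1.7, -2.6]
opening: 0.124
```

```bash
python3 -c "
from w import *
st()
d=eyes.read_camera('top');crop(d['color'],285,145,425,320,3.4,'top11.png');np.savez('top11.npz',**d);d=eyes.read_camera('scene');crop(d['color'],235,140,395,250,5,'scene11.png');np.savez('scene11.npz',**d)"
```

```text
t 17.45 pos [ 0.4837 -0.1699  0.0254] own [-0.1383 -0.0202] jawang-own -0.0007 down -0.9998 F [ 4.5   1.73 -2.65] op 0.124 q [-0.55  0.21  2.1   0.03  0.84 -0.41]
```

View pics/top11.png

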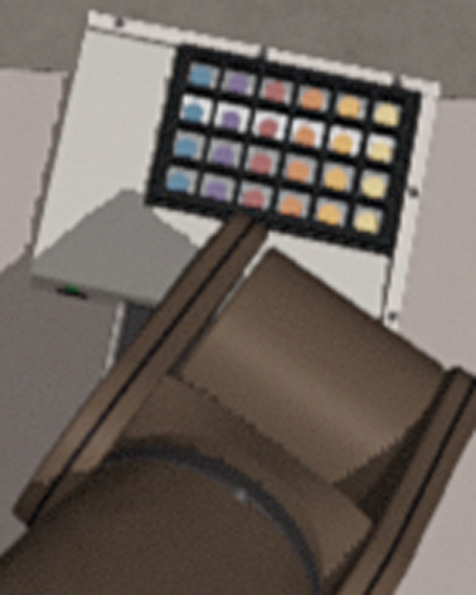

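View pics/scene11.png

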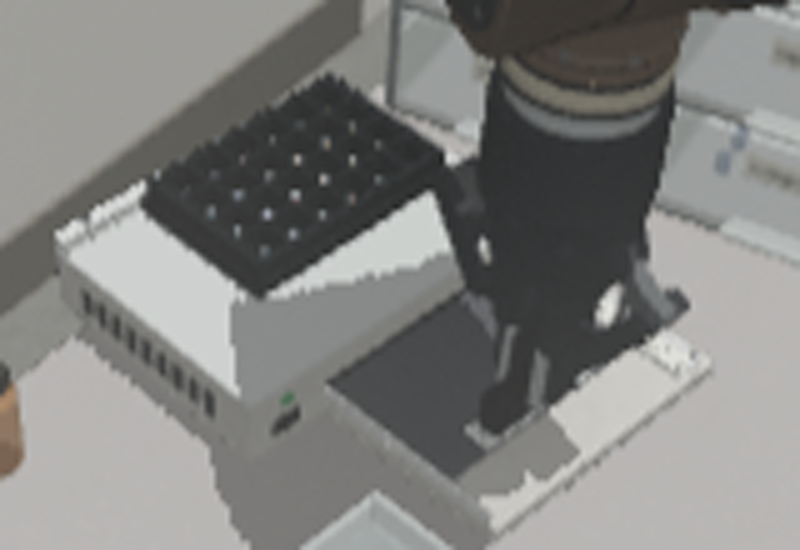

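Run:
```python
from w import *
a=np.load('scene10.npz');b=np.load('scene11.npz')
i=np.hstack([cv2.resize(k['color'][200:240,310:350],None,fx=10,fy=10,interpolation=cv2.INTER_CUBIC) for k in(a,b)])
save(i,'zz.png')
```

```text
(no output)
```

View pics/zz.png

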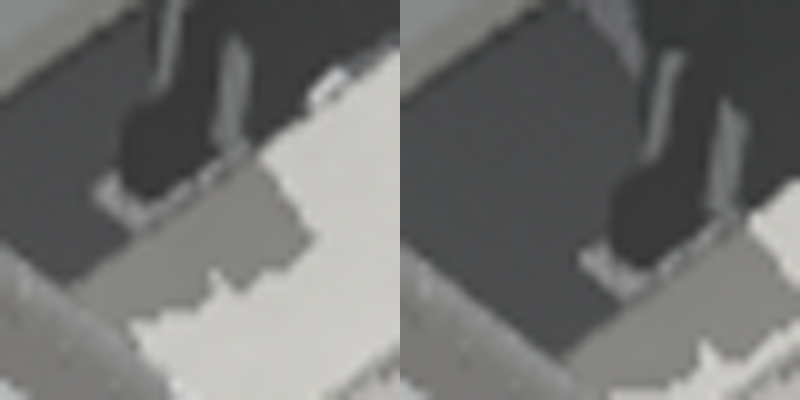

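Run:
```python
from w import *
b=np.load('scene11.npz')
S=lambda x,y:(310+(x+.5)/10-.5,200+(y+.5)/10-.5)
for p,q in [((95,190),(180,257)),((140,225),(230,297)),((72,288),(160,358))]:
    A,B=own(onz(b,*S(*p),.0175)),own(onz(b,*S(*q),.0175)); print(A.round(4),B.round(4),(B-A).round(4))
```

```text
[-0.1037  0.0155] [-0.1312  0.016 ] [-0.0275  0.0005]
[-0.1182  0.0157] [-0.1471  0.0165] [-0.0289  0.0008]
[-0.1212  0.0409] [-0.1489  0.0412] [-0.0277  0.0003]
```

>>> move_arm:
  commands:
    - [0,0,0,-1,0,0,255]
    - [0,0,0,-1,0,0,255]
    - [0,0,0,-1,0,0,255]
    - [0,0,0,-1,0,0,255]
    - [0,0,0,-1,0,0,255]
    - [0,0,0,-1,0,0,255]
    - [0,0,0,-1,0,0,255]
    - [0,0,0,-1,0,0,255]

```text
time: 18.35
eef_pos: [0.4827, -0.1698, 0.0254]
tcp_rot: [0.06, 0.703, -0.046, 0.707]
contact_force: [6.0, 1.6, -3.0]
opening: 0.126
```

```bash
python3 -c "
from w import *
st()
d=eyes.read_camera('top');save(d['color'],'top12.png');np.savez('top12.npz',**d);d=eyes.read_camera('scene');save(d['color'],'scene12.png')"
```

```text
t 18.35 pos [ 0.4827 -0.1698  0.0254] own [-0.1392 -0.0202] jawang-own -0.001 down -0.9998 F [ 6.05  1.64 -2.95] op 0.126 q [-0.55  0.21  2.1   0.03  0.84 -0.41]
```

View pics/top12.png

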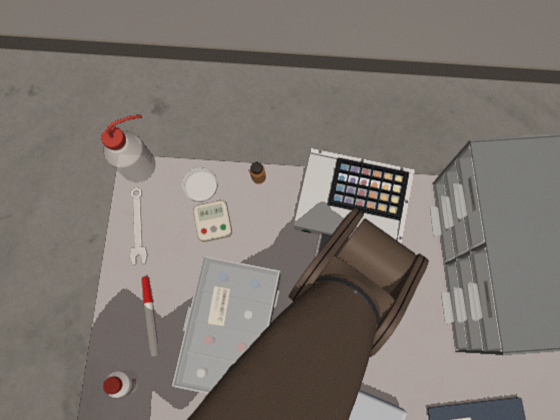

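View pics/scene12.png

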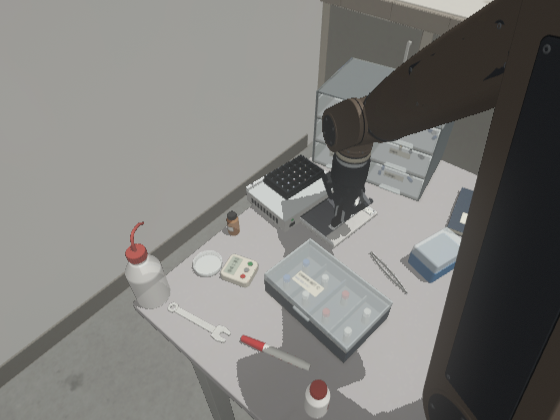

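```bash
python3 -c "
from h import *
print(ctrl.sign_off())"
```

```text
the job is handed in; nothing more can be done
None
```

I pushed the plate into the fence corner with the slide still shut, then pulled the slide to the index mark. I handed the job in at about 18.4 s of the 64 s allowed, with the gripper still holding the slide. No verdict was reported.

**Plate:** I pushed it against the far fence with both fingers, then against the right fence, then against the far fence again.
- **Contact:** The stops came within about 0.3 mm of where a flush plate should stop. The final push reached about 8 N.
- **Squareness:** The last camera check showed the plate square to about 0.003 rad.
- **Disagreement:** A fit to the plate's top outline read about 4 mm short of the far fence. I put this down to the plate's top being set in from its base and to my fence fit sitting about 1 mm too far out. I trusted the repeat push, which stopped at the same place.

**Slide:** I gripped the lip at 60 N and pulled it 29.4 mm by the arm's own reading.
- **Target:** The cameras put the mark 27 to 29.5 mm out, and the clip's middle gave 29 mm.
- **Slip:** Just before the last 1 mm of pull, the lip had moved about 28 mm by camera against 28.5 mm by the arm, so it was not slipping.
- **Final state:** The slide was still held, with about 6 N of spring pull on the tool, and the second row of wells was lit.
- **Not checked:** The arm hid the pointer and index clip at the end, so I couldn't see the final alignment directly.

**Other items:** The timer, petri dish and brown vial appear unmoved in the last pictures.

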